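Swing the saucepan handle in behind the hob's keeper

ROBOT

A 7-joint arm with a two-finger parallel gripper is mounted at the origin on a cart in front of the work surface, level with it; the furniture and walls round the work are solid. World frame = base frame: x ahead of the robot, y to its left, z up, the work surface at z = 0. Lengths are in m, angles in degrees, forces in N, time in s.
With the tool pointing down it reaches from about 0.425 to 0.825 m from the base axis. Payload 3.6 kg.
Tool frame: the origin (TCP) lies at the centre of the arm's flange, where the gripper is bolted on; the fingertips stand 186 mm ahead of it and the grasp point (between the pads) lies 167 mm ahead of it (bot.tip_reach is the z of the fingertips in the tool frame, in m); z points along the fingers, y is the line along which they close (so a half turn about z gives the same grasp; the last joint's range is limited). The gripper opens to 93 mm and grips with 3 to 60 N. Pads are 15 mm wide; open, the fingers measure 128 mm over their backs; the gripper's body (75 mm by 188 mm) begins 65 mm behind the grasp point.
Start: joints at [-66.664, 35.231, -0.722, 81.555, 0.464, 63.22, -2.315], TCP at [0.273, 0.59, 0.405] pointing down, gripper open.
Joint ranges: [-178.69, 178.69], [-17.37, 117.87], [-77.05, 75.6], [15.02, 138.74], [-78.02, 258.01], [0.78, 113.62], [-162.83, 162.83]. Speed limits (degrees/s): [159.86, 159.86, 180, 180, 180, 180, 180].

INTERFACE

Orientations are given as [roll, pitch, yaw] about the fixed x, y, z axes, in that order (R = Rz(yaw) Ry(pitch) Rx(roll)).
In Python, from workcell import bot gives the robot as it stands.
- The arm moves only by the tool hand_motion, called in YAML: its name, and indented under it one key for each argument. Schema: {"type":"object","properties":{"increments":{"type":"array","items":{"type":"array","items":{"type":"number"},"minItems":5,"maxItems":5},"minItems":1,"maxItems":5},"force":{"type":"number"},"only":{"type":"string"},"quiet":{"type":"boolean"},"lines":{"type":"string"}},"required":["increments"],"additionalProperties":false}. increments is a list of rows, 1 to 5 of them, each of 5 numbers: the finger opening in m, then dx, dy, dz in cm, then a turn about the tool's z in units of 10 degrees; each row is the pose to reach, as a shift and turn from the pose commanded when the call began, along the tool's axes at that moment; what a row does not reach only later rows make up. A row lasts 1/10 s, in which the tool goes at most 0.05 m and 8.59 degrees, less where a joint would pass 70% of its speed; a pose out of reach is approached as far as the arm can. The fingers move at their own pace and stop on an object; force is the grip in N (left out, the last holds). Time passes only in rows, so rows that do not move let the fingers close. The tool returns the time, the measured TCP pose, the force, the opening and the grip force at its end. only (a regular expression) keeps the lines of the reply that match it, lines (a string "A,B") keeps lines A to B, and quiet returns only ok. Input that does not fit is refused with a message, and nothing moves.
- bot.read_state(): the state, without advancing time (a new reading comes with each control period).
- bot.read_camera(name): name is "side" or "top" or "wrist"; returns a dict with "img" (420x560x3 uint8, blue, green, red), "intrinsics" (3x3 intrinsics, pixels), "origin" and "rotation" of the camera in the world; the wrist camera has in their place "mount" (4x4, takes a point from camera to tool coordinates, whose origin is the TCP and whose axes are the flange's). Camera axes: x right, y up, looking along -z (the intrinsics and any distortion apply to the point x, -y, -z); pixel columns grow to the right and rows downward; lengths in m; the calibration is good to about 2 mm. A picture is of the moment at which its call begins: read the wrist's pose just before it. There is no depth.
- bot.sign_off(): hands the job in; it is judged then, once.
The state is a dict: "clock": time; "qpos": joint angles; "qvel": joint speeds; "effort": joint torques, N m; "position": TCP position; "eef_rot": TCP orientation; "contact_force": force on the tool from outside, world axes, zero at the start; "torque": the same for the moment, N m; "opening": finger opening in m; "gripper_force": force on a finger pad.
Only numpy, scipy, OpenCV 4.12 (cv2) and the standard library are available. Lean on these libraries where they do the work, as an engineer would, in place of code of your own. Each camera call takes 0.05 s, during which the arm holds its last target. There are 200 camera calls.

TASK

This hob is laid out for the sale and its saucepan's handle sticks out into the aisle: swing the handle inward (counterclockwise from above) past the red sprung pawl and press it gently against the rubber buffer until the pawl springs shut behind it, then let go so that the keeper holds it. Push the handle round rather than lifting the pan, leave the pan seated in its rim, stop as soon as the pawl has shut and do not drive the buffer to the end of its travel, and leave the milk pan and the other lots where they are.

Things in the scene. Friction and masses are not known exactly. Their poses are not given: they have to be found in the camera images.
- hob: Table hob, fixed: black top 340 mm deep (x), 500 wide (y), its surface 50 mm above the table. Origin under its centre, on the table; -x is the front (two control knobs). Two raised steel rims, 5 mm high, locate the pans: saucepan left (+y), milk pan right. The keeper, a fixed grey bracket on the top between the two rims, toward the front, bears the red pawl and the rubber buffer.
- ring (a point): Centre of the left steel rim (124 mm inside), on the hob's top, at [0.045, 0.140, 0.050] in the hob's frame; axes as the hob's. The saucepan turns about this upright axis. The keeper is clamped on an arc about it so that the held handle lies 0.92 to 1.24 rad inward of the hob's -x direction; where exactly is not measured: see or feel it.
- saucepan: Loose aluminium saucepan, 0.6 to 1.05 kg, in the left rim with 2 mm play. Origin: centre of its underside. Foot 120 mm wide, body 150 wide, 80 tall. Black handle along its own -x. At the start the handle sticks out over the hob's front edge, within 0.3 rad of the hob's -x. Inward is counterclockwise from above (growing yaw). Turning it takes under 2 N sideways at mid-handle.
- handle_end (a point): Middle of the end face of the saucepan's straight handle, 250 mm from the pan's axis. The black grip runs from 100 to 250 mm from the axis, 22 mm wide and 16 mm thick, centre line 55 mm above the pan's underside (and the hob's top); a 14 mm wide steel neck joins it to the pan.
- pawl (a joint): Keeper's red sprung pawl, rad: 0 = sprung out (start), grows as pushed away from the pan. 40 to 66 mm above the hob's top, pivot 276 mm from the ring's axis, tooth reaching in to 242 mm. The handle end coming from the front rides its ramp (up to 7 N sideways at mid-handle), pushing it 0.25 to 0.35 rad aside; when the handle's whole width has passed, it snaps to 0 behind it and bars the way back.
- buffer (a joint): Keeper's sprung black rubber buffer, m: 0 = out (start), 0.020 = fully in. 18 mm pad 200 mm from the ring's axis, 55 mm above the hob's top, on a block 70 mm tall; the handle's side meets it. 1.5 N to start, 0.5 N more per mm. The pawl shuts only once the buffer is 6 to 10 mm in (8 to 10 N sideways at mid-handle); when let go, it holds the handle against the pawl, 2 to 6 mm in.
- milk_pan: Loose blue milk pan with a pale wooden handle, in the right rim, a bystander: body 116 mm wide, 70 mm tall, handle out to 165 mm from its axis along its own -x, pointing away to the right and back. Origin at the centre of its underside.
- iron_weight: Bystander, loose on the table: knobbed dark iron scale weight, 60 mm wide, 44 mm tall. Origin at the centre of its underside.
- oil_can: Bystander, loose on the table: small green oil can with a brass spout, 76 mm wide, 136 mm tall. Origin at the centre of its underside.
- nail_tin: Bystander, loose on the table: round red tin, 67 mm wide, 48 mm tall. Origin at the centre of its underside.
- block_plane: Bystander, loose on the table: iron block plane, 42x160x56 mm, long along its y. Origin at the centre of its underside.
- knob_box: Bystander, loose on the table: small card box with a blue lid, 57x92x41 mm. Origin at the centre of its underside.
- whetstone_box: Bystander, loose on the table: closed wooden box, 66x200x46 mm, long along its y. Origin at the centre of its underside.
- level_small: Bystander, loose on the table: small wooden level, 24x232x34 mm, long along its y. Origin at the centre of its underside.

How it is judged:
By the outcome, as a careful person would: the job done as asked, in the order asked, and still so for the second after the job is handed in, with the robot touching nothing.
It also fails if it takes over 61 s, if anything falls off the work surface, if the arm or the gripper's body presses on something with over 40 N, if the wrist force passes 120 N, or if a joint passes its speed limit or range.

## Working session

There is one attempt and no reset: what is moved stays moved. The work goes in short steps, Python scripts to look and compute and a tool call to move; the robot and the scene stay as the last step left them, time stands still between calls to the robot, and variables do not carry over. Pictures are saved under pics/ and viewed, at most 10 in all, crops included, and the job is handed in when it is done.

```bash
ls; mkdir -p pics
```

Create h.py:
```python
import numpy as np, cv2
from workcell import bot
def grab(n,f):
    s=bot.read_state(); c=bot.read_camera(n); cv2.imwrite('pics/'+f,c['img']); return s,c
```

Run:
```python
from h import *
for n in("top","side"):
    s,c=grab(n,n+'0.png'); print(n,c['intrinsics'],c['origin'],c['rotation'],[k for k in c])
    np.savez(n+'.npz',K=c['intrinsics'],o=c['origin'],R=c['rotation'])
print(s)
```

```text
pics
workcell.py
top [[424.75100631   0.         276.73111671]
 [  0.         424.75100631 213.57752874]
 [  0.           0.           1.        ]] [ 0.34013986 -0.05730641  1.42305901] [  7.18651449   0.12385027 -88.99631688] ['img', 'intrinsics', 'origin', 'rotation']
side [[486.65779563   0.         287.33802332]
 [  0.         486.65779563 209.66835752]
 [  0.           0.           1.        ]] [ 0.10755032 -1.18953419  1.03589208] [ 51.87305946   0.58095442 -20.9488951 ] ['img', 'intrinsics', 'origin', 'rotation']
{'clock': 0.05, 'qpos': array([-66.66328404,  35.28776538,  -0.722272  ,  81.63863715,
         0.46348385,  63.21876395,  -2.31494151]), 'qvel': array([-0.04094555,  0.04425594,  0.00347044, -0.07440451,  0.05036434,
       -0.05836854, -0.00566163]), 'effort': array([ 1.12834736e-03, -4.60482037e+01,  2.09901044e-01, -1.66454476e+01,
       -6.14355854e-02,  1.67779962e-02,  1.01315054e-04]), 'position': array([0.27306956, 0.58951864, 0.40361296]), 'eef_rot': array([-1.79857707e+02,  1.75867391e-03,  1.55147792e+02]), 'contact_force': array([-0.08256295, -0.00421414, -0.01961239]), 'torque': array([-0.0249232 , -0.01850507,  0.03178407]), 'gripper_force': 0.0, 'opening': 0.09270681980261133}
```

View pics/top0.png

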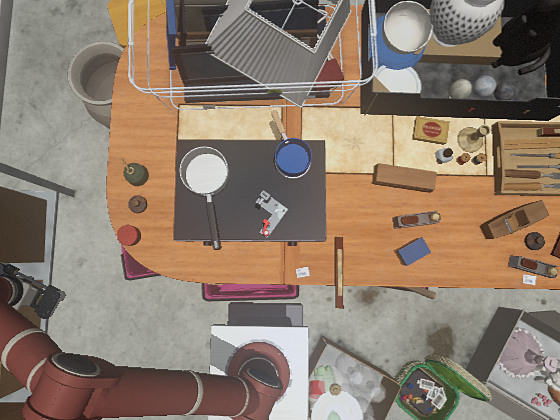

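View pics/side0.png

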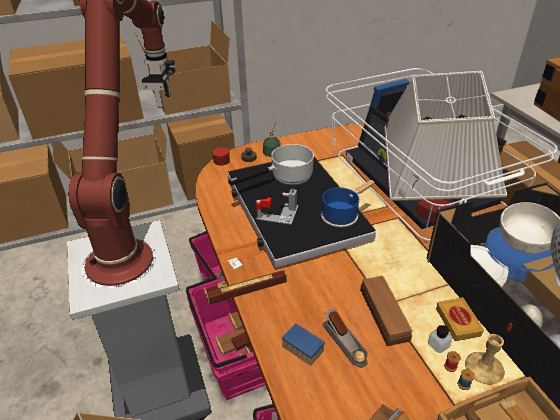

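The top view shows the hob with corners about (176,141), (326,141), (325,241) and (174,241). The saucepan is at (204,171) with its handle end at about (217,247), and the red pawl is at (265,228). I'll zoom in.

Add to h.py:
```python
from scipy.spatial.transform import Rotation as Ro
def rot(e): return Ro.from_euler('xyz',e,degrees=True).as_matrix()
def cal(n):
    d=np.load(n+'.npz'); return d['K'],d['o'],rot(d['R'])
def unproj(n,u,v,z):
    K,o,R=cal(n); d=R@(np.linalg.inv(K)@[u,v,1]*[1,-1,-1]); return o+d*(z-o[2])/d[2]
def proj(n,p):
    K,o,R=cal(n); q=K@((R.T@(np.array(p)-o))*[1,-1,-1]); return q[:2]/q[2]
```

Run:
```python
from h import *
for uv in((176,141),(326,141),(325,241),(174,241)): print(unproj('top',*uv,.05))
print('pan',unproj('top',204,170,.13),'end',unproj('top',217,247,.105),'pawl',unproj('top',265,228,.11))
i=cv2.imread('pics/top0.png')[130:260,165:335]; cv2.imwrite('pics/c1.png',cv2.resize(i,None,fx=4.6,fy=4.6,interpolation=cv2.INTER_CUBIC))
```

```text
[0.75108966 0.28852265 0.05      ]
[ 0.75951382 -0.21103784  0.05      ]
[ 0.42658732 -0.20881037  0.05      ]
[0.41810085 0.2792715  0.05      ]
pan [0.6357766 0.1768812 0.13     ] end [0.39872425 0.13164078 0.105     ] pawl [ 0.4599047  -0.01596508  0.11      ]
```

View pics/c1.png

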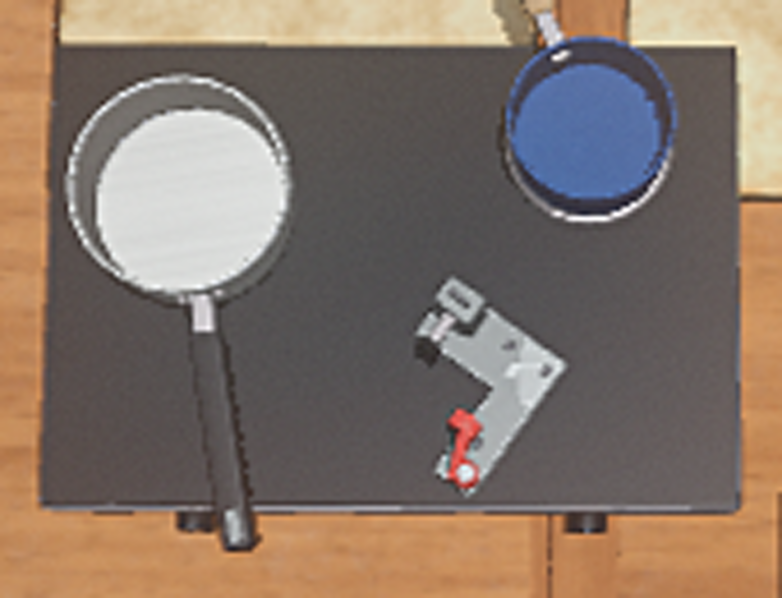

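The crop shows the buffer pad at crop (427,345), the pawl pivot at (464,473), the tooth tip at about (455,415), the handle end at (238,546) and the pan rim centre at (180,187).

Run:
```python
from h import *
from scipy.optimize import least_squares
f=lambda a:(a[0]/4.6+165,a[1]/4.6+130)
cr=[(60,45),(737,46),(740,509),(40,507)]
W=np.array([unproj('top',*f(c),.05)[:2] for c in cr])
L=np.array([(.17,.25),(.17,-.25),(-.17,-.25),(-.17,.25)])
def T(p,l): 
    c,s=np.cos(p[2]),np.sin(p[2]); return np.array(l)@np.array([[c,s],[-s,c]])+p[:2]
r=least_squares(lambda p:(T(p,L)-W).ravel(),[.59,.04,0]); print('hob',r.x,np.degrees(r.x[2]));print((T(r.x,L)-W)*1000)
ring=T(r.x,[[.045,.14]])[0]; print('ring',ring)
def rep(n,c,z):
    w=unproj('top',*f(c),z)[:2]; d=w-ring; print(n,w,'rad',np.hypot(*d),'ang from -x hob',np.arctan2(d[1],d[0])-r.x[2]-np.pi if d[1]>0 else np.arctan2(d[1],d[0])-r.x[2]+np.pi)
rep('panc',(180,187),.13);rep('end',(238,548),.105);rep('end2',(236,512),.113);rep('neck',(202,300),.108)
rep('pivot',(464,473),.116);rep('tooth',(455,415),.116);rep('pad',(427,345),.105);rep('block',(460,300),.12)
print(np.linalg.norm(ring))
```

```text
hob [0.59166369 0.03556146 0.01243293] 0.712354498748078
[[ 3.16092366  5.74916735]
 [ 1.85809816 -3.88332255]
 [-2.97501543 -4.91727138]
 [-2.04400639  3.05142659]]
ring [0.63491965 0.1761101 ]
panc [0.63371402 0.17639493] rad 0.0012388172025562172 ang from -x hob -0.244423753283447
end [0.39213049 0.13221742] rad 0.24672483197453882 ang from -x hob 0.16642042757511621
end2 [0.41585546 0.13325547] rad 0.22321657295972241 ang from -x hob 0.18075324023472783
neck [0.56028647 0.16229346] rad 0.07590131855748596 ang from -x hob 0.17062201803337684
pivot [ 0.44446876 -0.01914891] rad 0.2727592742485805 ang from -x hob 0.7854302501715957
tooth [ 0.48347395 -0.0122823 ] rad 0.2417178009158999 ang from -x hob 0.881258435535329
pad [0.53234487 0.00820587] rad 0.19675724933317867 ang from -x hob 1.0099586930301254
block [ 0.56126922 -0.01413458] rad 0.2040034942686623 ang from -x hob 1.188996241252901
0.6588912861454584
```

Add to h.py:
```python
ring=np.array([.6349,.1761])
def want(phi,r,off,ztip):
    "phi world handle angle, off = tool-centre distance behind handle centreline; prints tool shift"
    s=bot.read_state(); R=rot(s['eef_rot'])
    p=ring-r*np.array([np.cos(phi),np.sin(phi)])+off*np.array([-np.sin(phi),np.cos(phi)])
    t=np.array([*p,ztip+.186]); d=R.T@(t-s['position'])
    turn=(s['eef_rot'][2]-(np.degrees(phi)+90)+180)%360-180
    print('clk %.2f'%s['clock'],'target',t.round(4),'pos',s['position'].round(4),'d',d.round(4),'turn %.1f'%turn,'F',s['contact_force'].round(1))
```

```bash
python3 -c "
from h import *
want(.183,.17,.055,.0875)"
```

```text
clk 0.10 target [0.4577 0.1992 0.2735] pos [0.2731 0.5895 0.4037] d [-0.3316 -0.2762  0.1309] turn 54.7 F [-1.1 -0.1  1. ]
```

Units first: shifts go in cm and turns go in units of 10 degrees. So -0.18 m is -18, -0.15 m is -15, 40 degrees is 4.

hand_motion:
  increments:
    - [0, -3.6, -3, 0, 0.8]
    - [0, -7.2, -6, 0, 1.6]
    - [0, -10.8, -9, 0, 2.4]
    - [0, -14.4, -12, 0, 3.2]
    - [0, -18, -15, 0, 4]
  force: 20

```text
clock: 0.6
position: [0.3739, 0.3761, 0.4045]
eef_rot: [-180.0, 0.0, 114.8]
contact_force: [0.9, 0.8, -0.3]
opening: 0.0576
gripper_force: 0.0
```

```bash
python3 -c "
from h import *
want(.183,.17,.055,.0875)"
```

```text
clk 0.60 target [0.4577 0.1992 0.2735] pos [0.3739 0.3761 0.4045] d [-0.1957  0.0019  0.131 ] turn 14.3 F [ 0.9  0.8 -0.3]
```

Converted, -0.196 m is -19.6, -0.16 m is -16, 14.3 degrees is 1.43.

hand_motion:
  increments:
    - [0, -4, 0, 0, 0.4]
    - [0, -8, 0, 0, 0.8]
    - [0, -12, 0, 0, 1.2]
    - [0, -16, 0, 0, 1.43]
    - [0, -19.6, 0.2, 0, 1.43]

```text
clock: 1.1
position: [0.4589, 0.1994, 0.4046]
eef_rot: [-180.0, 0.0, 100.8]
contact_force: [0.2, 0.1, 0.3]
opening: 0.0178
gripper_force: 0.0
```

hand_motion:
  increments:
    - [0, 0, 0, 4, 0]
    - [0, 0, 0, 8, 0]
    - [0, 0, 0, 11, 0]
    - [0, 0, 0, 12.5, 0]
    - [0, 0, 0, 13, 0]

```text
clock: 1.6
position: [0.4579, 0.2012, 0.2727]
eef_rot: [-179.7, 0.1, 100.8]
contact_force: [-1.2, 0.1, 0.7]
opening: 0.0003
gripper_force: 0.0
```

```bash
python3 -c "
from h import *
want(.183,.17,.03,.0875)
grab('side','side1.png')
i=cv2.imread('pics/side1.png')[130:270,190:390];cv2.imwrite('pics/s1.png',cv2.resize(i,None,fx=4,fy=4,interpolation=cv2.INTER_CUBIC))"
```

```text
clk 1.60 target [0.4623 0.1747 0.2735] pos [0.4579 0.2012 0.2727] d [-0.0269 -0.0007 -0.0007] turn 0.4 F [-1.2  0.1  0.7]
```

View pics/s1.png

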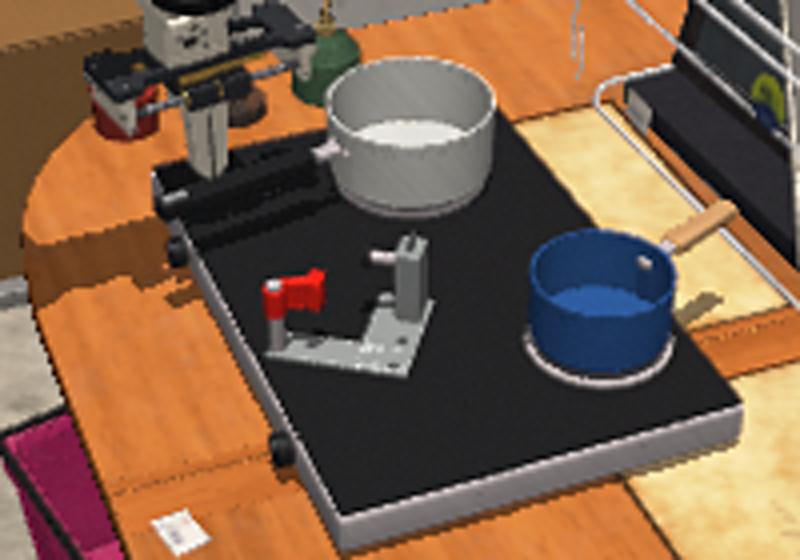

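The picture shows the fingers behind mid-grip, clear of everything. The pawl is in full view of the side camera at crop (295,290). I'll compute the arc waypoints.

```bash
python3 -c "
from h import *
for p in (.183,.25,.35,.45,.55,.65,.75): want(p,.17,.021,.0875)" | sed 's/.*\] d/d/'
```

```text
d [-0.0359 -0.001  -0.0003] turn 0.4 F [ 0.6 -0.9  0.5]
d [-0.0474 -0.0021 -0.0003] turn -3.5 F [ 0.6 -0.9  0.5]
d [-0.0645 -0.0023 -0.0003] turn -9.2 F [ 0.6 -0.9  0.5]
d [-0.0815 -0.0008 -0.0003] turn -14.9 F [ 0.6 -0.9  0.5]
d [-0.0984  0.0024 -0.0003] turn -20.7 F [ 0.6 -0.9  0.5]
d [-0.1148  0.0073 -0.0003] turn -26.4 F [ 0.6 -0.9  0.5]
d [-0.1306  0.0137 -0.0003] turn -32.1 F [ 0.6 -0.9  0.5]
```

Converted, -0.048 m is -4.8, -0.04 m is -4, -4 degrees is -0.4.

hand_motion:
  increments:
    - [0, -1.5, -0.1, 0, 0]
    - [0, -2.5, -0.1, 0, 0]
    - [0, -3.3, -0.1, 0, 0]
    - [0, -4, -0.2, 0, -0.2]
    - [0, -4.8, -0.2, 0, -0.4]

```text
clock: 2.15
position: [0.4657, 0.154, 0.2755]
eef_rot: [179.9, -0.1, 105.0]
contact_force: [-0.8, 1.0, 0.0]
opening: 0.0002
gripper_force: 0.5
```

```bash
python3 -c "
from h import *
for p in (.25,.35,.45,.55,.65): want(p,.17,.021,.0875)" | sed 's/.*\] d/d/'
```

```text
d [ 0.0005 -0.0006  0.002 ] turn 0.6 F [-0.8  1.   0. ]
d [-0.0165 -0.0021  0.002 ] turn -5.1 F [-0.8  1.   0. ]
d [-0.0336 -0.0018  0.002 ] turn -10.8 F [-0.8  1.   0. ]
d [-0.0506  0.0002  0.002 ] turn -16.6 F [-0.8  1.   0. ]
d [-0.0674  0.0039  0.0019] turn -22.3 F [-0.8  1.   0. ]
```

Converted, -0.0674 m is -6.74, -0.054 m is -5.4, -22.3 degrees is -2.23.

hand_motion:
  increments:
    - [0, -1.35, -0.2, 0.1, -0.4]
    - [0, -2.7, -0.2, 0.1, -0.8]
    - [0, -4.05, -0.1, 0.1, -1.3]
    - [0, -5.4, 0.1, 0.1, -1.8]
    - [0, -6.74, 0.4, 0.1, -2.23]

```text
clock: 2.65
position: [0.4871, 0.0898, 0.2746]
eef_rot: [179.9, -0.0, 127.4]
contact_force: [0.1, 2.1, 0.3]
opening: 0.0003
gripper_force: 0.5
```

```bash
python3 -c "
from h import *
for p in (.65,.7,.75,.8,.85): want(p,.17,.021,.0875)
s,c=grab('top','top2.png')
i=c['img'][130:260,165:335];cv2.imwrite('pics/c2.png',cv2.resize(i,None,fx=4.6,fy=4.6,interpolation=cv2.INTER_CUBIC))" | sed 's/.*\] d/d/'
```

```text
d [ 0.0002 -0.0001  0.0011] turn 0.1 F [0.1 2.1 0.3]
d [-0.0083 -0.001   0.0011] turn -2.7 F [0.1 2.1 0.3]
d [-0.0168 -0.0014  0.0011] turn -5.6 F [0.1 2.1 0.3]
d [-0.0254 -0.0014  0.0011] turn -8.5 F [0.1 2.1 0.3]
d [-0.0339 -0.001   0.0011] turn -11.3 F [0.1 2.1 0.3]
```

View pics/c2.png

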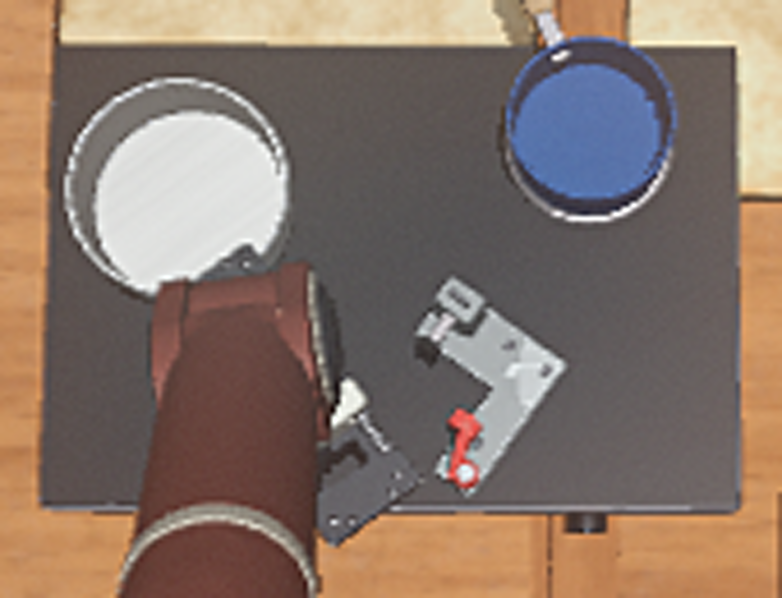

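The arm now hides the handle from the top camera, and the pawl at crop (460,440) is still untouched. From here I'll track the red pawl with the side camera and watch the force.

Add to h.py:
```python
def mon(f):
    s,c=grab('side',f)
    for tag,im in(('ref',cv2.imread('pics/side1.png')),('now',c['img'])):
        h=cv2.cvtColor(im,cv2.COLOR_BGR2HSV)[185:215,250:280].astype(int)
        m=((h[...,0]<6)|(h[...,0]>174))&(h[...,1]>150)&(h[...,2]>90)
        v,u=np.nonzero(m); print(tag,'n',len(u),'c',(u.mean()+250).round(2),(v.mean()+185).round(2),'umax',u.max()+250,end=' | ')
    b=np.array(s['contact_force']); a=np.arctan2(ring[1]-s['position'][1],ring[0]-s['position'][0])
    print('Ftan %.1f'%(-b[0]*np.sin(a)+b[1]*np.cos(a)))
```

```text
(no output)
```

hand_motion:
  increments:
    - [0, -0.6, -0.1, 0.1, -0.2]
    - [0, -1.2, -0.1, 0.1, -0.4]
    - [0, -1.7, -0.1, 0.1, -0.6]

```text
clock: 3.0
position: [0.4959, 0.0762, 0.2733]
eef_rot: [180.0, -0.1, 133.2]
contact_force: [-0.2, 2.0, 1.2]
opening: 0.0007
gripper_force: 1.0
```

```bash
python3 -c "
from h import *
mon('m1.png')
for p in (.75,.8,.85,.9,.95): want(p,.17,.021,.0875)" | sed 's/.*\] d/d/'
```

```text
ref n 124 c 263.41 203.15 umax 270 | now n 123 c 263.47 203.11 umax 270 | Ftan 1.7
d [ 0.0005 -0.     -0.0002] turn 0.2 F [-0.3  0.1  0. ]
d [-0.008  -0.0009 -0.0002] turn -2.7 F [-0.3  0.1  0. ]
d [-0.0166 -0.0013 -0.0002] turn -5.5 F [-0.3  0.1  0. ]
d [-0.0252 -0.0013 -0.0002] turn -8.4 F [-0.3  0.1  0. ]
d [-0.0337 -0.0009 -0.0002] turn -11.3 F [-0.3  0.1  0. ]
```

Converted, -0.0165 m is -1.65, -0.012 m is -1.2, -5.5 degrees is -0.55.

hand_motion:
  increments:
    - [0, -0.4, -0.1, 0, -0.13]
    - [0, -0.8, -0.1, 0, -0.27]
    - [0, -1.2, -0.1, 0, -0.4]
    - [0, -1.65, -0.1, 0, -0.55]

```text
clock: 3.45
position: [0.5064, 0.0632, 0.2726]
eef_rot: [-179.9, -0.1, 138.8]
contact_force: [-3.8, 2.2, 1.4]
opening: 0.0004
gripper_force: 2.4
```

```bash
python3 -c "
from h import *
mon('m2.png')
for p in (.85,.9,.95): want(p,.17,.021,.0875)" | sed 's/.*\] d/d/'
```

```text
ref n 124 c 263.41 203.15 umax 270 | now n 130 c 263.88 203.78 umax 271 | Ftan 4.2
d [-0.0004 -0.0002 -0.0009] turn 0.1 F [-2.4  2.5  2.1]
d [-0.0089 -0.001  -0.0009] turn -2.8 F [-2.4  2.5  2.1]
d [-0.0175 -0.0015 -0.0009] turn -5.7 F [-2.4  2.5  2.1]
```

hand_motion:
  increments:
    - [0, -0.3, -0.03, -0.1, -0.09]
    - [0, -0.6, -0.06, -0.1, -0.18]
    - [0, -0.9, -0.1, -0.1, -0.28]

```text
clock: 3.8
position: [0.5133, 0.0556, 0.2736]
eef_rot: [-180.0, 0.1, 141.5]
contact_force: [-0.4, 1.7, -1.2]
opening: 0.0006
gripper_force: 0.8
```

```bash
python3 -c "
from h import *
mon('m3.png')
for p in (.9,.95,1.0): want(p,.17,.021,.0875)" | sed 's/.*\] d/d/'
```

```text
ref n 124 c 263.41 203.15 umax 270 | now n 136 c 264.21 204.18 umax 272 | Ftan 1.5
d [0.0013 0.0001 0.0002] turn -0.1 F [-1.1  0.4 -0.5]
d [-0.0072 -0.0007  0.0002] turn -2.9 F [-1.1  0.4 -0.5]
d [-0.0158 -0.0011  0.0002] turn -5.8 F [-1.1  0.4 -0.5]
```

Converted, -0.0072 m is -0.72, -0.005 m is -0.5, -0.9 degrees is -0.09.

hand_motion:
  increments:
    - [0, -0.25, -0.02, 0, -0.09]
    - [0, -0.5, -0.05, 0, -0.18]
    - [0, -0.72, -0.07, 0, -0.29]

```text
clock: 4.15
position: [0.5184, 0.0509, 0.2738]
eef_rot: [180.0, 0.0, 144.4]
contact_force: [-1.2, 1.5, -0.0]
opening: 0.0003
gripper_force: 0.7
```

```bash
python3 -c "
from h import *
mon('m4.png')
for p in (.95,1.0): want(p,.17,.021,.0875)" | sed 's/.*\] d/d/'
```

```text
ref n 124 c 263.41 203.15 umax 270 | now n 134 c 264.12 204.2 umax 272 | Ftan 1.9
d [-0.0006 -0.0003  0.0003] turn -0.0 F [-0.4  1.1  0.3]
d [-0.0091 -0.0012  0.0003] turn -2.9 F [-0.4  1.1  0.3]
```

Converted, -0.004 m is -0.4, -0.002 m is -0.2, -1.2 degrees is -0.12.

hand_motion:
  increments:
    - [0, -0.2, -0.02, 0, -0.06]
    - [0, -0.4, -0.04, 0, -0.12]
    - [0, -0.4, -0.04, 0, -0.12]

```text
clock: 4.5
position: [0.5209, 0.0486, 0.2738]
eef_rot: [-180.0, -0.1, 145.6]
contact_force: [-2.0, 1.6, 1.8]
opening: 0.0001
gripper_force: 1.5
```

```bash
python3 -c "
from h import *
mon('m5.png')
for p in (.975,1.0): want(p,.17,.021,.0875)" | sed 's/.*\] d/d/'
```

```text
ref n 124 c 263.41 203.15 umax 270 | now n 131 c 263.92 204.15 umax 272 | Ftan 2.6
d [-0.0019 -0.0005  0.0003] turn -0.3 F [-2.7  2.2  1. ]
d [-0.0061 -0.001   0.0003] turn -1.7 F [-2.7  2.2  1. ]
```

Converted, -0.003 m is -0.3, -0.002 m is -0.2, -0.9 degrees is -0.09.

hand_motion:
  increments:
    - [0, -0.2, -0.02, 0, -0.06]
    - [0, -0.3, -0.04, 0, -0.09]
    - [0, -0.3, -0.04, 0, -0.09]

```text
clock: 4.85
position: [0.5229, 0.0468, 0.2737]
eef_rot: [-180.0, -0.1, 146.5]
contact_force: [-4.5, 2.2, 3.2]
opening: 0.0008
gripper_force: 2.5
```

```bash
python3 -c "
from h import *
mon('m6.png')
for p in (1.0,1.05): want(p,.17,.021,.0875)" | sed 's/.*\] d/d/'
```

```text
ref n 124 c 263.41 203.15 umax 270 | now n 130 c 263.86 204.19 umax 272 | Ftan 4.8
d [-0.0034 -0.0006  0.0002] turn -0.8 F [-4.2  3.2  3.7]
d [-0.012  -0.0013  0.0002] turn -3.7 F [-4.2  3.2  3.7]
```

Converted, -0.002 m is -0.2, -0.001 m is -0.1, -0.6 degrees is -0.06.

hand_motion:
  increments:
    - [0, -0.1, -0.01, 0, -0.03]
    - [0, -0.2, -0.02, 0, -0.06]
    - [0, -0.2, -0.02, 0, -0.06]

```text
clock: 5.2
position: [0.5241, 0.0458, 0.2736]
eef_rot: [-179.9, -0.2, 147.1]
contact_force: [-5.1, 2.8, 3.8]
opening: 0.0005
gripper_force: 3.0
```

```bash
python3 -c "
from h import *
mon('m7.png')
for p in (1.0,1.05): want(p,.17,.021,.0875)" | sed 's/.*\] d/d/'
```

```text
ref n 124 c 263.41 203.15 umax 270 | now n 132 c 263.93 204.13 umax 272 | Ftan 5.7
d [-0.0019 -0.0004  0.0001] turn -0.2 F [-5.6  3.3  3.5]
d [-0.0104 -0.0012  0.0001] turn -3.1 F [-5.6  3.3  3.5]
```

Converted, -0.002 m is -0.2, -0.001 m is -0.1, -0.6 degrees is -0.06.

hand_motion:
  increments:
    - [0, -0.1, -0.01, 0, -0.03]
    - [0, -0.2, -0.02, 0, -0.06]
    - [0, -0.2, -0.02, 0, -0.06]

```text
clock: 5.55
position: [0.5251, 0.0449, 0.2735]
eef_rot: [-179.9, -0.3, 147.7]
contact_force: [-6.6, 3.5, 4.2]
opening: 0.0001
gripper_force: 3.7
```

```bash
python3 -c "
from h import *
mon('m8.png')
for p in (1.0,1.05): want(p,.17,.021,.0875)" | sed 's/.*\] d/d/'
```

```text
ref n 124 c 263.41 203.15 umax 270 | now n 120 c 263.42 203.31 umax 270 | Ftan 7.3
d [-0.0006 -0.0002 -0.    ] turn 0.4 F [-6.1  3.2  4.8]
d [-0.0091 -0.0011 -0.    ] turn -2.5 F [-6.1  3.2  4.8]
```

The red centroid has jumped back to within 0.2 px of its starting value, so the pawl appears to have snapped shut. I'll check the picture.

```bash
python3 -c "
from h import *
mon('m9.png')
a=[cv2.resize(cv2.imread('pics/%s.png'%n)[165:225,240:305],None,fx=6,fy=6,interpolation=cv2.INTER_CUBIC) for n in('m7','m9')]
cv2.imwrite('pics/s2.png',np.hstack(a))"
```

```text
ref n 124 c 263.41 203.15 umax 270 | now n 120 c 263.42 203.31 umax 270 | Ftan 6.7
```

View pics/s2.png

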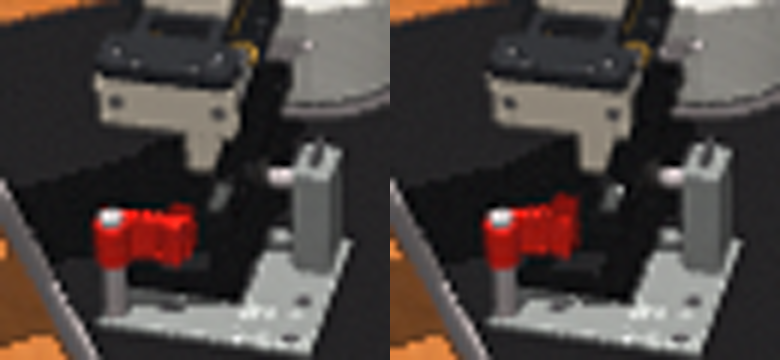

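Left is before and right is now. The tooth has swung back to its starting position behind the handle end. I'll release slowly along the tangent.

hand_motion:
  increments:
    - [0, 0.2, 0, 0, 0]
    - [0, 0.4, 0, 0, 0]
    - [0, 0.6, 0, 0, 0]
    - [0, 0.8, 0, 0, 0]
    - [0, 1, 0, 0, 0]

```text
clock: 6.15
position: [0.5191, 0.0484, 0.2741]
eef_rot: [179.9, 0.2, 147.6]
contact_force: [0.2, -0.6, -0.8]
opening: 0.0007
gripper_force: 0.0
```

```bash
python3 -c "
from h import *
mon('m10.png')"
```

```text
ref n 124 c 263.41 203.15 umax 270 | now n 120 c 263.42 203.31 umax 270 | Ftan -0.6
```

hand_motion:
  increments:
    - [0, 0.5, 0, 0, 0]
    - [0, 1, 0, 0, 0]
    - [0, 2, 0, 0, 0]
    - [0, 3, 0, 0, 0]
    - [0, 3.5, 0, 0, 0]

```text
clock: 6.7
position: [0.4872, 0.069, 0.2737]
eef_rot: [-180.0, -0.1, 147.7]
contact_force: [-1.1, -0.0, 0.2]
opening: 0.0006
gripper_force: 0.0
```

```bash
python3 -c "
from h import *
mon('m11.png')
a=[cv2.resize(cv2.imread('pics/%s.png'%n)[165:225,240:305],None,fx=6,fy=6,interpolation=cv2.INTER_CUBIC) for n in('m10','m11')]
cv2.imwrite('pics/s3.png',np.hstack(a))"
```

```text
ref n 124 c 263.41 203.15 umax 270 | now n 120 c 263.53 203.22 umax 270 | Ftan 0.6
```

View pics/s3.png

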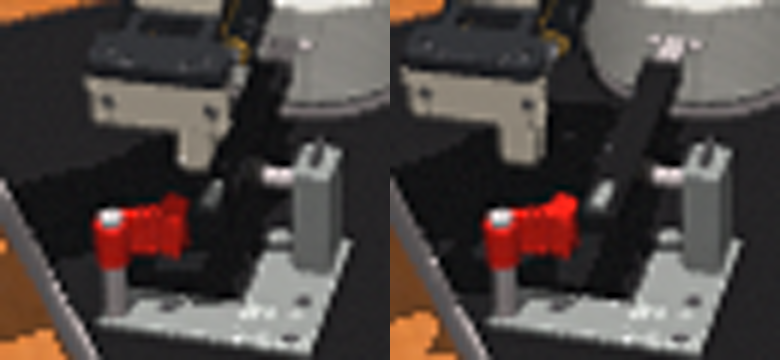

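The handle now sits between the red tooth and the buffer, and the fingers are clear of it. I'll lift away, move aside and check from above.

hand_motion:
  increments:
    - [0, 1, 0, -2, 0]
    - [0, 1, 0, -6, 0]
    - [0, 1, 0, -10, 0]
    - [0, 1, 0, -14, 0]
    - [0, 1, 0, -15, 0]
  lines: "1,2"

```text
clock: 7.25
position: [0.4808, 0.0736, 0.4281]
```

hand_motion:
  increments:
    - [0, 4, 0, 0, 0]
    - [0, 8, 0, 0, 0]
    - [0, 12, 0, 0, 0]
    - [0, 16, 0, 0, 0]
    - [0, 18, 0, 0, 0]

```text
clock: 7.75
position: [0.3249, 0.1709, 0.4231]
eef_rot: [-179.9, -0.1, 147.9]
contact_force: [-0.3, 0.6, 0.2]
opening: 0.0002
gripper_force: 0.0
```

hand_motion:
  increments:
    - [0, 0, 0, 0, 0]
    - [0, 0, 0, 0, 0]
    - [0, 0, 0, 0, 0]
  lines: "1,2"

```text
clock: 8.05
position: [0.3291, 0.169, 0.4236]
```

```bash
python3 -c "
from h import *
mon('m12.png')
s,c=grab('top','top3.png')
a=cv2.resize(c['img'][130:260,165:335],None,fx=3.8,fy=3.8,interpolation=cv2.INTER_CUBIC);cv2.imwrite('pics/c3.png',a)"
```

```text
ref n 124 c 263.41 203.15 umax 270 | now n 124 c 263.41 203.15 umax 270 | Ftan -0.0
```

View pics/c3.png

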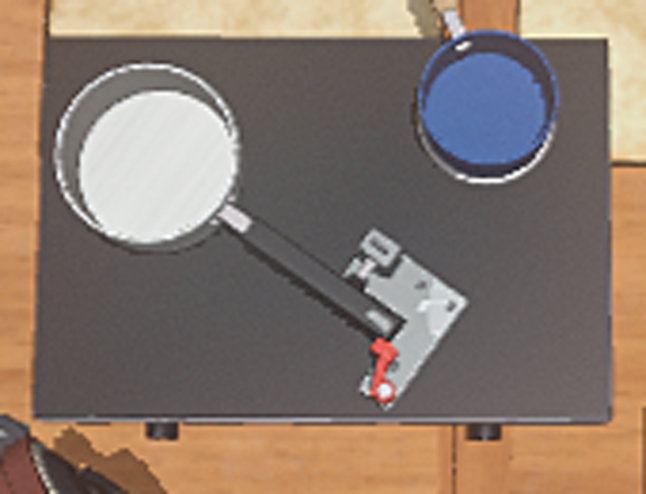

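The top view shows the handle held between the pawl, crop (382,355), and the buffer, (362,270). The pawl's centroid is identical to its starting value, the pan is seated in its rim, and the milk pan has not moved. The arm is clear, so I'm handing the job in.

```bash
python3 -c "
from workcell import bot
print(bot.sign_off())"
```

```text
the job is handed in; nothing more can be done
None
```

I swung the handle past the pawl, which shut behind it, and the keeper now holds it against the buffer; the pan is seated, the milk pan has not moved, and I handed the job in at about 8 s with the arm clear.

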